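# Empty the depaneler catch tray and hold the suction gate half open to purge it

## Robot

A 7-joint arm with a two-finger parallel gripper is mounted at the origin on the work surface. World frame = base frame: x ahead of the robot, y to its left, z up, the work surface at z = 0. Lengths are in mm, angles in rad, forces in N, time in s.
With the tool pointing down it reaches from about 400 to 875 mm from the base axis. Payload 4.4 kg.
Tool frame: the origin (TCP) lies at the very end of the fingers, on their centre line; the grasp point (between the pads) lies ctrl.grip_depth behind it (ctrl.grip_depth is the distance from the TCP to the grasp point, in mm); z points along the fingers, y is the direction in which the jaws open and shut (so a half turn about z gives the same grasp; the last joint's range is limited). The gripper opens to 85 mm and grips with 20 to 120 N. Pads are 22 mm wide; open, the fingers measure 114 mm over their backs; the gripper's body (76 mm by 85 mm) begins 54 mm behind the grasp point. The pads swing forward as they close: fully open they stand 13 mm farther back than shut.
Start: joints at [1.24, 0.628, 0.038, 1.517, -0.027, 0.996, -0.02], TCP at [170.143, -627.351, 231.313] pointing down, gripper open.
Joint ranges: [-3.06, 3.06], [-0.37, 2.12], [-1.25, 1.32], [0.18, 2.47], [-1.1, 4.24], [0.23, 1.98], [-2.94, 2.94]. Speed limits (rad/s): [2.57, 2.57, 3.14, 3.14, 3.14, 3.14, 3.14].

## Interface

Orientations are given as [roll, pitch, yaw] about the fixed x, y, z axes, in that order (R = Rz(yaw) Ry(pitch) Rx(roll)).
In Python, from cell import ctrl gives the robot as it stands.
- The arm moves only by the tool servo_tool, never from a script. Its argument "commands" is one flat list of numbers, 5 for each row, row after row: the shift along the tool's x, y, z in units of 25 mm (1.0 is 25 mm), then the turn about the tool's z in units of 6 degrees (1.0 is 6 degrees), then the closure, from 0 (fully open) to 1 (shut). In form: [tx, ty, tz, twist, gripper, tx, ty, tz, twist, gripper, ...]. A call has 1 to 10 rows; each row is the pose to reach, as a shift and turn from the pose commanded when the call began, along the tool's axes at that moment; what a row does not reach only later rows make up. A row lasts 1/12 s, in which the tool goes at most 41.7 mm and 7.16 degrees, less where a joint would pass 70% of its speed; a pose out of reach is approached as far as the arm can. A call with a gripper value outside its range is refused whole. The fingers move at their own pace and stop on an object; the grip force is fixed at half the most. Time passes only in rows, so rows that repeat a pose let the fingers close. It gives the time, the measured TCP pose, the force and the opening at its end, in the units of the state.
- ctrl.read_state(): the state, without advancing time (a new reading comes with each control period).
- ctrl.get_image(name): name is "scene" or "side" or "wrist"; returns a dict with "img" (384x512x3 uint8, blue, green, red), "K" (3x3 intrinsics, pixels), "T" (4x4, takes a point from camera to world coordinates). Camera axes: x right, y down, z forward; pixel columns grow to the right and rows downward; lengths in mm; the calibration is good to about 2 mm. A picture is of the moment at which its call begins. There is no depth.
- ctrl.finish_job(): hands the job in, once; it reports no verdict.
The state is a dict: "clock": time; "qpos": joint angles; "qd": joint speeds; "tau": joint torques, N m; "eef_pos": TCP position; "tool_rot": TCP orientation; "force": force on the tool from outside, world axes, zero at the start; "torque": the same for the moment, N m; "width": finger opening in mm.
Only numpy, scipy, OpenCV 4.12 (cv2) and the standard library are available. Lean on these libraries where they do the work, as an engineer would, in place of code of your own. Each camera call takes 0.05 s, during which the arm holds its last target.

## Task

Clear the board router's catch tray: lift both finished modules out and set them down, not dropped, flat on the floor of the black tote with the fins up, leaving everything else where it is. Then purge the empty tray: pull the sprung suction gate by its red knob to half travel, where the pointer stands on the green tick, and never wide open, because that starves the router spindle of suction. Finish while still holding the knob there: the spring shuts the gate if it is let go.

Things in the scene. Friction and masses are not known exactly. Their poses are not given: they have to be found in the camera images.
- module_a: finished module, 60 to 130 g: blue circuit board 62 x 36 x 3 mm (long along its x) with a bare aluminium finned heatsink on top, 40 mm long, full 36 mm wide, top at 28 mm; white connector at the +x end (20.5 to 29.5 mm from the centre, 15 mm high). Origin: centre of the underside; z up. Starts lying flat, fins up, in the catch tray, at any yaw.
- module_b: finished module, 60 to 130 g: blue circuit board 62 x 36 x 3 mm (long along its x) with a bare aluminium finned heatsink on top, 40 mm long, full 36 mm wide, top at 28 mm; white connector at the +x end (20.5 to 29.5 mm from the centre, 15 mm high). Origin: centre of the underside; z up. The other of the two in the catch tray.
- tote: black open tote, 300 (its x) x 200 (its y) x 60 mm high, walls and floor 5 mm, 0.7 kg, loose on the bench. Origin: centre of its underside, so its inner floor is 5 mm up; inside it is 290 x 190 mm. Two earlier modules stand at its +x end (about 105 mm along x); the rest of its floor is free.
- stock_a: earlier module, same kind, already in the tote at its +x end; leave alone. Origin: centre of the underside
- stock_b: second earlier module at the +x end of the tote; leave alone. Origin: centre of the underside
- machine: board router (depaneler), one fixed piece: white cabinet on the robot's left, belt, catch tray, dust nozzle, duct and suction gate. Origin: on the bench under the middle of the catch tray; y points to the cabinet, x away from the robot (yaw varies a little). At x = 165 mm a grey duct 50 mm across (top 70 mm up) runs to -y from the nozzle through the gate to an elbow into the bench at y = -218 mm
- tray_floor (a point): centre of the catch tray's floor, 4 mm above the bench. Steel tray 290 (machine x) x 190 (y) mm, walls 4 mm thick, 35 mm high. On its +y side a slide plate rises from 31 mm high at y = 90 mm to 77 mm at y = 174 mm, then the belt's side rails, 103 mm high. On its +x side the dust nozzle, 46 mm high (72 mm at its -y end)
- gate_frame (a point): centre of the top face of the suction gate's aluminium frame, 90 mm above the bench: a block 90 (machine x) x 28 (y) x 90 mm around the duct. The steel slide comes out of its -x face
- gate (a joint): travel of the gate slide in m: 0 shut (as it starts), 0.03 half, 0.06 fully open. Pulled straight out along the machine's -x (towards the robot) against a spring in the dark barrel beside it: about 4.5 N at shut, 9 N at half, 13.5 N at full, rising evenly (150 N/m), plus 0.3 N of friction. Let go, it springs shut.
- knob_top (a point): centre of the top face of the gate's red upright round knob, 20 mm across, from 55 to 105 mm above the bench, on the outer end of the slide and moving with it; 40 mm clear of the gate frame when shut. Below it the steel tongue of the slide, 5 mm thick, top 60 mm up, and a cross foot; axes as the machine's
- half_mark (a point): fixed point where knob_top stands when the gate is exactly half open. On the gate itself half is shown by the broad green tick of the white scale strip beside the tongue; the red pointer of the slide stands over it at half (thin black ticks at shut, quarter, three-quarters and full)
- tip_cleaner: blue tin with brass wool, 72 mm across, 31 mm high; bystander. Origin: centre of the underside
- solder_reel: blue solder reel standing on its flange, 62 mm across, 40 mm high; bystander. Origin: centre of the underside
- flux_jar: small amber jar, 48 mm across, 55 mm high; bystander. Origin: centre of the underside
- driver: screwdriver with a yellow handle, 150 mm, lying on the bench between tote and tray; bystander

How it is judged (in metres and radians):
On the way, in this order (a step that is already met when the one before it is completed fails the run):
1. both modules rest flat in the tote, let go, with the suction gate still shut (x of module_a in the frame of tote between -0.135 and 0.135 m and y of module_a in the frame of tote between -0.085 and 0.085 m and z of module_a in the frame of tote between 0 and 0.012 m and angle between each of module_a, module_b's own z axis and vertical below 0.2 rad and linear speed of each of module_a, module_b below 0.05 m/s and contact force between the fingers and module_a below 0.1 N and x of module_b in the frame of tote between -0.135 and 0.135 m and y of module_b in the frame of tote between -0.085 and 0.085 m and z of module_b in the frame of tote between 0 and 0.012 m and contact force between the fingers and module_b below 0.1 N and value of joint gate below 0.006 m), for 0.2 s.
2. the gate is held at half travel by its knob for a second (value of joint gate between 0.025 and 0.035 m and contact force between the fingers and gate above 3 N), for 1 s.
At the end, for the whole second after the job is handed in: Both modules at rest and let go on the tote floor (within 135 mm along and 85 mm across of its centre, underside no more than 7 mm off the floor, fins up within 0.2 rad); gate still, 25 to 35 mm of 60 mm open, held by the fingers on the knob with over 3 N (all of step 2 and x of module_a in the frame of tote between -0.135 and 0.135 m and y of module_a in the frame of tote between -0.085 and 0.085 m and z of module_a in the frame of tote between 0 and 0.012 m and angle between each of module_a, module_b's own z axis and vertical below 0.2 rad and linear speed of each of module_a, module_b below 0.05 m/s and contact force between the fingers and module_a below 0.1 N and x of module_b in the frame of tote between -0.135 and 0.135 m and y of module_b in the frame of tote between -0.085 and 0.085 m and z of module_b in the frame of tote between 0 and 0.012 m and contact force between the fingers and module_b below 0.1 N and velocity of joint gate between -0.01 and 0.01 m/s and linear speed of tote below 0.02 m/s and contact force between each of module_a, module_b and gate below 0.1 N); the arm keeps its last pose, push and grip.
It fails at once if something else on the bench or in the tote pushed more than 30 mm from its place (distance of any of stock_a, stock_b, tip_cleaner, solder_reel, flux_jar, driver from where it was at the start of the episode above 0.03 m).
It fails at once if tote pushed more than 40 mm (distance of tote from where it was at the start of the episode above 0.04 m).
It fails at once if suction gate pulled wide open (more than 52 of its 60 mm) (value of joint gate above 0.052 m).
It fails at once if a module let fall or thrown (faster than 0.6 m/s while not in the fingers: a fall of about 18 mm) ((contact force between the fingers and module_a below 0.05 N and linear speed of module_a above 0.6 m/s) or (contact force between the fingers and module_b below 0.05 N and linear speed of module_b above 0.6 m/s)).
It also fails if it takes over 72 s, if anything falls off the work surface, if the arm or the gripper's body presses on something with over 40 N, if the wrist force passes 120 N, or if a joint passes its speed limit or range.

## Working session

There is one attempt and no reset: what is moved stays moved. The work goes in short steps, Python scripts to look and compute and a tool call to move; the robot and the scene stay as the last step left them, time stands still between calls to the robot, and variables do not carry over. Pictures are saved under pics/ and viewed, and the job is handed in when it is done.

Besides the shell and the picture viewer there is one more tool, called after ">>>" as name(argument=value, ...) on one line, values as JSON. servo_tool: Moves the arm, as the interface text tells. Its arguments: {"type":"object","properties":{"commands":{"type":"array","items":{"type":"number"}}},"required":["commands"]}

```bash
ls; mkdir -p pics; cat > h.py <<'E'
import numpy as np, cv2
from cell import ctrl
def snap(name,fn):
    d=ctrl.get_image(name); cv2.imwrite('pics/'+fn+'.png',d['img']); np.savez('pics/'+fn+'.npz',K=d['K'],T=d['T'],img=d['img']); return d
def ld(fn): return np.load('pics/'+fn+'.npz')
def ray(d,u,v,z):
    K,T=np.array(d['K']),np.array(d['T'])
    r=T[:3,:3]@np.linalg.inv(K)@np.array([u,v,1.]); o=T[:3,3]
    return o+r*(z-o[2])/r[2]
def proj(d,p):
    K,T=np.array(d['K']),np.array(d['T'])
    c=np.linalg.inv(T)@np.append(p,1.); q=K@c[:3]; return q[:2]/q[2]
E
python3 - <<'E'
from h import *
print(ctrl.read_state(), ctrl.grip_depth)
for n in ('scene','side','wrist'):
    d=snap(n,n+'0'); print(n,d['T'][:3,3], d['T'][:3,2])
E
```

```text
pics
{'clock': 0.0, 'qpos': array([ 1.24021732,  0.62932919,  0.0384009 ,  1.51839171, -0.02701306,
        0.99630308, -0.02000964]), 'qd': array([-0.00022827, -0.0003839 ,  0.00051469,  0.00034103, -0.00063307,
       -0.00050939, -0.00099127]), 'tau': array([ 5.79565931e-04, -5.63406694e+01,  1.22622974e+00, -1.93446583e+01,
        1.09511730e-02,  1.04770559e-02,  1.61669828e-05]), 'eef_pos': array([ 169.98946107, -626.71617877,  230.39173897]), 'tool_rot': array([-3.13967768e+00, -1.00874454e-05,  2.64794925e-01]), 'force': array([ 0.36218107, -0.60224716, -0.15021536]), 'torque': array([-0.00883671, -0.0018362 ,  0.03780035]), 'width': 85.40460205274422} 18.700000000000003
scene [1316.47025184 -712.94372775 1076.35383094] [-0.52691383  0.47119283 -0.70734655]
side [ 40.78351044 392.07856798 697.15012743] [ 0.58826126 -0.48361191 -0.64812669]
wrist [ 243.46840976 -607.46798998  372.12891193] [-0.2893749  -0.07688046 -0.95412345]
```

View pics/scene0.png

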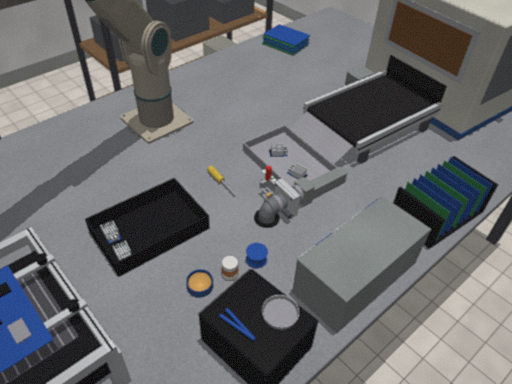

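View pics/side0.png

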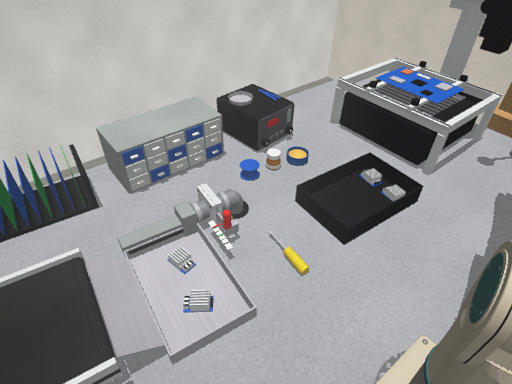

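View pics/wrist0.png

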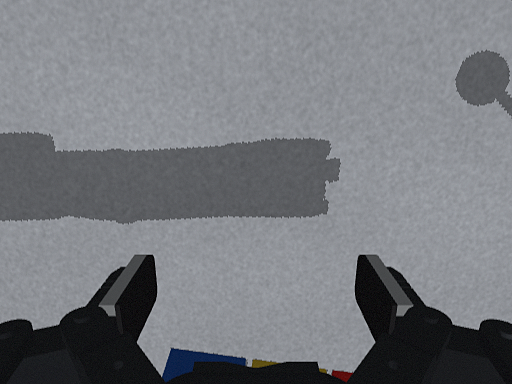

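The scene view shows the tray at about (295,160), the knob at (268,172), the tote at (148,225) and the driver at (218,178). The side view shows modules at (181,259) and (199,300), and the knob at (227,218). I'll enlarge both views to measure.

```bash
python3 - <<'E'
from h import *
def crop(fn,x0,y0,x1,y1,s,o):
    im=ld(fn)['img'][y0:y1,x0:x1]; cv2.imwrite('pics/'+o+'.png',cv2.resize(im,None,fx=s,fy=s,interpolation=cv2.INTER_CUBIC))
crop('scene0',235,120,355,230,6,'c1'); crop('side0',115,170,265,360,3.1,'c2'.replace('c2','c2'))
crop('side0',165,185,255,325,4.2,'c3')
crop('scene0',80,175,215,275,5.5,'c4')
E
```

```text
(no output)
```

View pics/c1.png

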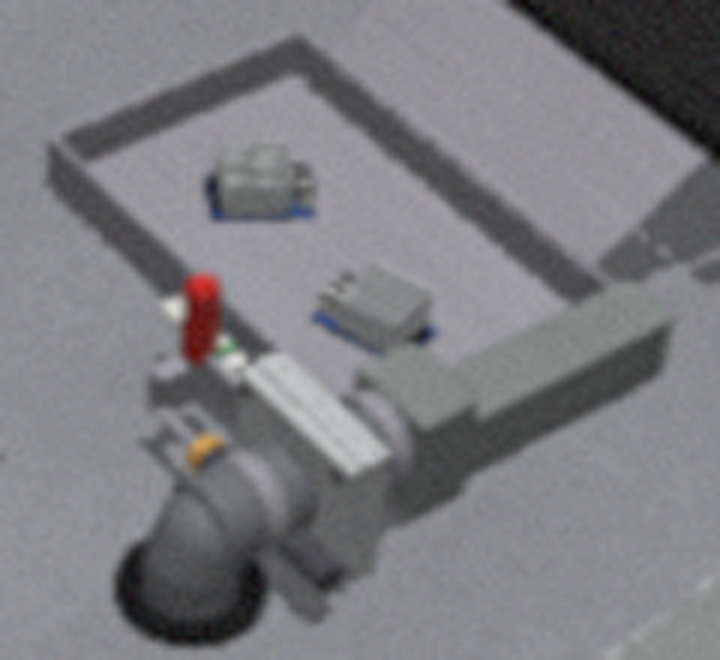

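View pics/c3.png

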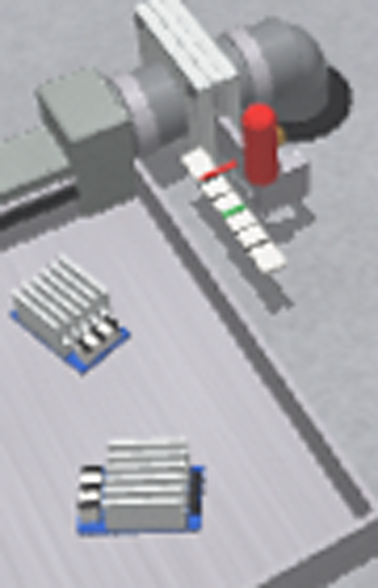

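View pics/c4.png

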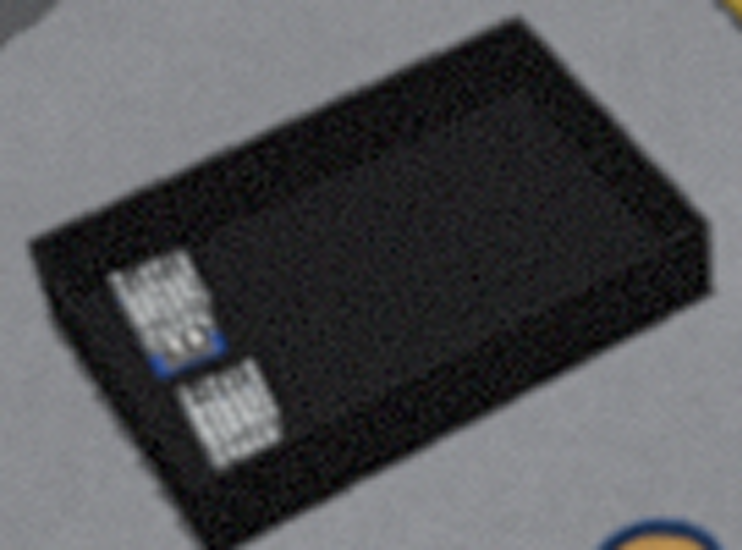

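View pics/c2.png

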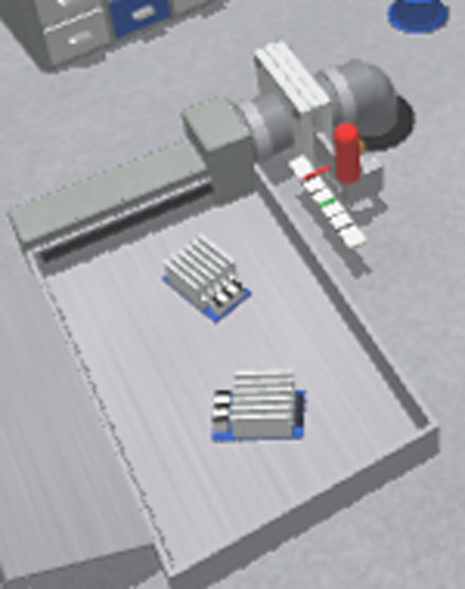

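```bash
python3 - <<'E'
from h import *
np.set_printoptions(precision=1,suppress=True)
s=ld('side0'); c=ld('scene0')
f=lambda p,o,k:(o[0]+(p[0]+.5)/k-.5,o[1]+(p[1]+.5)/k-.5)
S=lambda p,z: ray(s,*f(p,(165,185),4.2),z)
C1=lambda p,z: ray(c,*f(p,(235,120),6),z)
C4=lambda p,z: ray(c,*f(p,(80,175),5.5),z)
print('modA near sink top'); 
for p in [(109,440),(187,440),(186,501),(106,502)]: print(S(p,32))
print('board top z7');
for p in [(78,527),(202,525),(203,467)]: print(S(p,7))
print('far sink top (fin ends)')
for p in [(63,258),(108,298),(63,345),(14,296)]: print(S(p,32))
print('far board z7')
for p in [(12,312),(82,368),(130,332)]: print(S(p,7))
print('scene: near sink top, far sink top')
for p in [(220,165),(280,145),(300,180),(222,190)]: print(C1(p,32))
for p in [(325,290),(370,263),(433,300),(388,340)]: print(C1(p,32))
print('knob top side, scene'); print(S((260,112),105),C1((202,285),105))
print('tray top corners (z35) scene'); 
for p in [(52,148),(297,40),(605,285)]: print(C1(p,35))
S2=lambda p,z: ray(s,*f(p,(115,170),3.1),z)
print('tray side'); 
for p in [(438,432),(170,585),(258,165)]: print(S2(p,35))
print('gate frame top corners side z90, scene'); 
for p in [(256,52),(275,42),(328,100),(308,108)]: print(S2(p,90))
for p in [(245,362),(275,355),(390,455),(355,475)]: print(C1(p,90))
print('tote top z60 corners');
for p in [(30,243),(517,17),(710,225),(205,550)]: print(C4(p,60))
print('stock tops z33')
for p in [(108,272),(185,248),(212,302),(140,335),(180,385),(255,358),(283,435),(215,468)]: print(C4(p,33))
E
```

```text
modA near sink top
[466.1 220.7  32. ]
[441.5 189.2  32. ]
[412.4 208.6  32. ]
[436.3 240.   32. ]
board top z7
[447.6 252.6   7. ]
[409.9 202.7   7. ]
[437.7 183.9   7. ]
far sink top (fin ends)
[586.9 179.7  32. ]
[546.  174.2  32. ]
[533.1 209.8  32. ]
[579.4 214.9  32. ]
far board z7
[590.  214.6   7. ]
[531.4 202.4   7. ]
[536.3 168.6   7. ]
scene: near sink top, far sink top
[430.6 196.3  32. ]
[439.8 236.   32. ]
[470.3 222.7  32. ]
[447.8 181.7  32. ]
[547.3 166.9  32. ]
[547.4 202.3  32. ]
[591.6 207.1  32. ]
[598.4 164.7  32. ]
knob top side, scene
[553.2  62.3 105. ] [557.5  59.2 105. ]
tray top corners (z35) scene
[359.  128.8  35. ]
[376.1 311.6  35. ]
[646.7 287.2  35. ]
tray side
[341.5 139.8  35. ]
[361.4 326.4  35. ]
[623.6 105.9  35. ]
gate frame top corners side z90, scene
[690.1  61.4  90. ]
[691.6  41.5  90. ]
[603.   46.8  90. ]
[605.   64.8  90. ]
[602.8  48.   90. ]
[608.9  63.4  90. ]
[697.4  57.1  90. ]
[696.   34.1  90. ]
tote top z60 corners
[ 346.4 -462.6   60. ]
[ 367.2 -168.7   60. ]
[ 565.4 -182.3   60. ]
[ 575.5 -490.9   60. ]
stock tops z33
[ 366. -434.   33.]
[ 377.1 -394.2   33. ]
[ 419.8 -402.5   33. ]
[ 415.6 -442.5   33. ]
[ 458.2 -443.2   33. ]
[ 467.4 -404.8   33. ]
[ 519.8 -419.8   33. ]
[ 515.8 -456.3   33. ]
```

```bash
cat >> h.py <<'E'
def plan(x,y,z,yaw=None,st=None):
    st=st or ctrl.read_state(); psi=st['tool_rot'][2]
    d=np.array([x,y,z])-st['eef_pos']
    c,s=np.cos(psi),np.sin(psi)
    t=np.array([c*d[0]+s*d[1], s*d[0]-c*d[1], -d[2]])/25
    tw=0 if yaw is None else -((yaw-np.degrees(psi)+180)%360-180)/6
    print('eef',np.round(st['eef_pos'],1),'yaw',round(np.degrees(psi),1),'w',round(st['width'],1),'F',np.round(st['force'],1),'t',round(st['clock'],2),'q',np.round(st['qpos'],2))
    print('units',np.round(t,3),'twist',round(tw,2))
E
python3 -c "
from h import *
plan(480,-320,230,45)"
```

```text
eef [ 170.  -626.9  230.6] yaw 15.2 w 85.6 F [ 0.1 -0.5  0.7] t 0.15 q [ 1.24  0.63  0.04  1.52 -0.03  1.   -0.02]
units [15.181 -8.603  0.025] twist -4.97
```

>>> servo_tool(commands=[15.2,-8.6,0,-5,0,15.2,-8.6,0,-5,0,15.2,-8.6,0,-5,0,15.2,-8.6,0,-5,0,15.2,-8.6,0,-5,0,15.2,-8.6,0,-5,0,15.2,-8.6,0,-5,0,15.2,-8.6,0,-5,0,15.2,-8.6,0,-5,0,15.2,-8.6,0,-5,0])

```text
clock: 0.98
eef_pos: [467.4, -332.8, 231.2]
tool_rot: [-3.141, 0.0, 0.788]
force: [0.2, -0.6, -0.3]
width: 85.3
```

```bash
python3 -c "
from h import *
plan(430,170,230,52.5)"
```

```text
eef [ 467.4 -332.8  231.2] yaw 45.2 w 85.3 F [ 0.2 -0.6 -0.3] t 0.98 q [ 0.65  0.52 -0.12  1.73  0.08  0.89 -0.29]
units [ 13.206 -15.241   0.049] twist -1.22
```

>>> servo_tool(commands=[12,-15,0,-1.2,0,12,-15,0,-1.2,0,12,-15,0,-1.2,0,12,-15,0,-1.2,0,12,-15,0,-1.2,0,12,-15,0,-1.2,0,12,-15,0,-1.2,0,12,-15,0,-1.2,0,12,-15,0,-1.2,0,12,-15,0,-1.2,0])

```text
clock: 1.82
eef_pos: [418.5, 81.3, 231.4]
tool_rot: [3.141, -0.0, 0.914]
force: [2.0, -0.3, 0.9]
width: 85.6
```

```bash
python3 -c "
from h import *
plan(415,170,230,52.5)"
```

```text
eef [418.5  81.3 231.4] yaw 52.3 w 85.6 F [ 2.  -0.3  0.9] t 1.82 q [-0.07  0.32 -0.24  2.1   0.11  0.73 -1.04]
units [ 2.724 -2.279  0.057] twist -0.03
```

>>> servo_tool(commands=[2.7,-2.3,0,0,0,2.7,-2.3,0,0,0,2.7,-2.3,0,0,0,2.7,-2.3,0,0,0,2.7,-2.3,0,0,0])

```text
clock: 2.23
eef_pos: [414.6, 167.5, 231.1]
tool_rot: [3.141, 0.001, 0.915]
force: [-0.3, -0.7, -0.9]
width: 85.2
```

```bash
python3 -c "
from h import *
snap('wrist','w1')
plan(441,216,230,52.5)"
```

```text
eef [414.8 166.5 231.1] yaw 52.3 w 85.3 F [-0.6  0.4  0.1] t 2.28 q [-0.25  0.35 -0.25  2.05  0.13  0.75 -1.24]
units [ 2.209 -0.383  0.042] twist -0.04
```

View pics/w1.png

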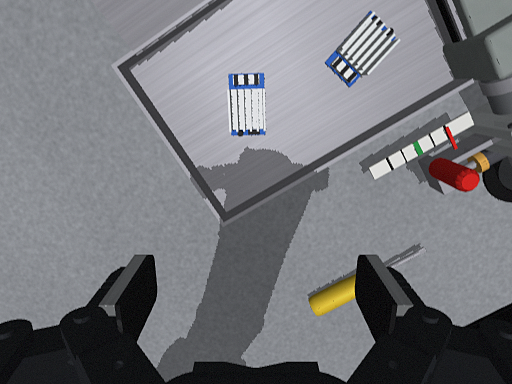

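The wrist view shows both modules clearly, A at (247,104) and B at (362,48). The knob is at (458,174), with the red pointer at the shut end of the scale. I'll fit the blue boards.

```bash
python3 - <<'E'
from h import *
np.set_printoptions(precision=1,suppress=True)
d=ld('w1'); im=d['img'].astype(int); hsv=cv2.cvtColor(d['img'],cv2.COLOR_BGR2HSV)
m=((hsv[...,0]>95)&(hsv[...,0]<130)&(hsv[...,1]>120)&(hsv[...,2]>60)).astype(np.uint8)
for nm,(x0,y0,x1,y1) in dict(A=(215,60,280,150),B=(310,5,410,95)).items():
    ys,xs=np.nonzero(m[y0:y1,x0:x1]); pts=np.c_[xs+x0,ys+y0]
    w=np.array([ray(d,u,v,7)[:2] for u,v in pts],np.float32)
    r=cv2.minAreaRect(w); print(nm,len(pts),r, cv2.boxPoints(r).tolist())
im=d['img'][0:230,215:512]; cv2.imwrite('pics/w1c.png',cv2.resize(im,None,fx=2.6,fy=2.6,interpolation=cv2.INTER_CUBIC))
for p in [(441,216,7),(562,193,7),(553.3,61.5,105),(523.5,64.5,105)]: print(proj(d,p))
E
```

```text
A 308 ((441.8070068359375, 218.04037475585938), (61.204010009765625, 35.02643966674805), 53.73057556152344) [[409.58343505859375, 203.72821044921875], [437.82330322265625, 183.00717163085938], [474.03057861328125, 232.3525390625], [445.79071044921875, 253.07357788085938]]
B 267 ((562.3915405273438, 191.43605041503906), (62.231163024902344, 35.844642639160156), 10.987585067749023) [[528.430419921875, 203.0993194580078], [535.2623291015625, 167.91175842285156], [596.3526611328125, 179.7727813720703], [589.520751953125, 214.96034240722656]]
[247.3 106.7]
[358.3  48.8]
[471.  182.7]
[436.5 201.2]
```

View pics/w1c.png

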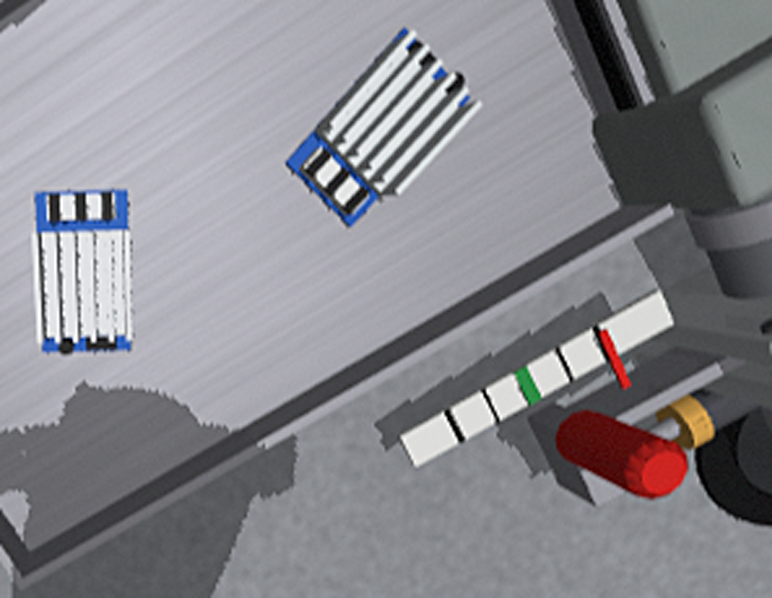

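```bash
python3 -c "
from h import *
plan(442,217.5,7,53.5)"
```

```text
eef [414.8 166.5 231.1] yaw 52.3 w 85.3 F [-0.6  0.4  0.1] t 2.28 q [-0.25  0.35 -0.25  2.05  0.13  0.75 -1.24]
units [ 2.281 -0.388  8.962] twist -0.2
```

>>> servo_tool(commands=[2.28,-0.4,2,-0.2,0,2.28,-0.4,4,-0.2,0,2.28,-0.4,6,-0.2,0,2.28,-0.4,7,-0.2,0,2.28,-0.4,7.5,-0.2,0,2.28,-0.4,7.5,-0.2,0])

```text
clock: 2.78
eef_pos: [437.6, 214.7, 36.5]
tool_rot: [-3.136, 0.014, 0.933]
force: [-0.8, -0.6, 0.1]
width: 85.6
```

```bash
python3 -c "
from h import *
plan(442,217.5,7,53.5); snap('wrist','w2')"
```

```text
eef [437.6 214.7  36.5] yaw 53.4 w 85.6 F [-0.8 -0.6  0.1] t 2.78 q [-0.42  0.74 -0.13  2.09  0.27  0.34 -1.42]
units [0.195 0.075 1.181] twist -0.01
```

View pics/w2.png

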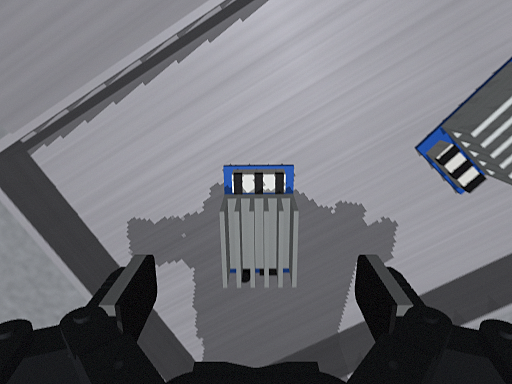

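The module is centred between the open jaws at about (258,235).

>>> servo_tool(commands=[0,0,0,0,0,0,0,0,0,0])

```text
clock: 3.0
eef_pos: [443.7, 219.0, 46.5]
tool_rot: [3.139, -0.004, 0.933]
force: [-0.0, -0.0, -0.0]
width: 85.7
```

```bash
python3 -c "
from h import *
plan(442,217.5,7,53.5)"
```

```text
eef [443.7 219.   46.5] yaw 53.5 w 85.7 F [-0. -0. -0.] t 3.0 q [-0.42  0.72 -0.14  2.09  0.27  0.35 -1.42]
units [-0.089 -0.017  1.579] twist -0.01
```

>>> servo_tool(commands=[-0.05,0,0.4,0,0,-0.05,0,0.8,0,0,-0.05,0,1.1,0,0,-0.05,0,1.3,0,0,-0.05,0,1.4,0,0,-0.05,0,1.45,0,0,-0.05,0,1.45,0,0,-0.05,0,1.45,0,0])

```text
clock: 3.67
eef_pos: [441.1, 218.4, 7.7]
tool_rot: [3.142, -0.0, 0.935]
force: [0.3, 0.7, -0.6]
width: 85.5
```

```bash
python3 -c "
from h import *
plan(442,217.5,7,53.5)"
```

```text
eef [441.1 218.4   7.7] yaw 53.6 w 85.5 F [ 0.3  0.7 -0.6] t 3.67 q [-0.44  0.79 -0.11  2.1   0.31  0.26 -1.45]
units [-0.009  0.052  0.027] twist 0.01
```

>>> servo_tool(commands=[0,0,0,0,1,0,0,0,0,1,0,0,0,0,1,0,0,0,0,1,0,0,0,0,1,0,0,0,0,1,0,0,0,0,1,0,0,0,0,1])

```text
clock: 4.33
eef_pos: [441.1, 218.4, 7.9]
tool_rot: [3.141, -0.0, 0.935]
force: [-0.7, 0.3, 5.5]
width: 34.6
```

>>> servo_tool(commands=[0,0,-0.3,0,1,0,0,-0.8,0,1,0,0,-1.5,0,1,0,0,-2.5,0,1,0,0,-3.5,0,1,0,0,-4.5,0,1,0,0,-5,0,1,0,0,-5,0,1])

```text
clock: 5.0
eef_pos: [442.6, 219.2, 135.5]
tool_rot: [3.139, -0.005, 0.935]
force: [-0.3, -0.2, -1.3]
width: 34.9
```

```bash
python3 -c "
from h import *
plan(470,-50,150,86);snap('wrist','w3')"
```

```text
eef [442.6 219.2 135.5] yaw 53.6 w 34.9 F [-0.3 -0.2 -1.3] t 5.0 q [-0.36  0.56 -0.23  2.04  0.23  0.56 -1.39]
units [-8.011  7.277 -0.582] twist -5.41
```

View pics/w3.png

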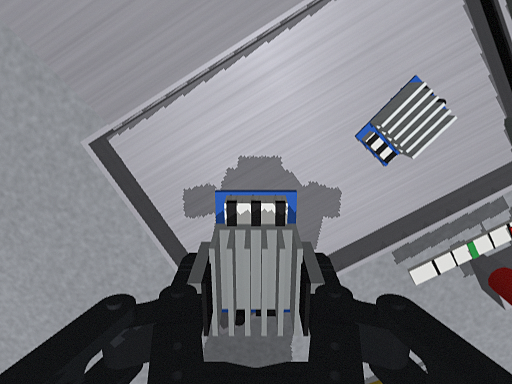

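```bash
python3 -c "
from h import *
plan(465,-120,165,86)"
```

```text
eef [441.8 218.7 133.9] yaw 53.6 w 34.6 F [-0.  -0.6 -1.4] t 5.05 q [-0.36  0.56 -0.23  2.04  0.23  0.56 -1.39]
units [-10.347   8.793  -1.242] twist -5.41
```

>>> servo_tool(commands=[-10.3,8.8,-1.2,-5.4,1,-10.3,8.8,-1.2,-5.4,1,-10.3,8.8,-1.2,-5.4,1,-10.3,8.8,-1.2,-5.4,1,-10.3,8.8,-1.2,-5.4,1,-10.3,8.8,-1.2,-5.4,1,-10.3,8.8,-1.2,-5.4,1,-10.3,8.8,-1.2,-5.4,1,-10.3,8.8,-1.2,-5.4,1])

```text
clock: 5.8
eef_pos: [463.8, -128.4, 161.4]
tool_rot: [-3.14, 0.004, 1.489]
force: [0.5, -1.1, -0.6]
width: 34.5
```

```bash
python3 -c "
from h import *
plan(460,-318,165,86)"
```

```text
eef [ 463.8 -128.4  161.4] yaw 85.3 w 34.5 F [ 0.5 -1.1 -0.6] t 5.8 q [ 0.54  0.53 -0.47  2.04  0.39  0.66 -0.27]
units [-7.572  0.468 -0.146] twist -0.12
```

>>> servo_tool(commands=[-1.5,0.1,0,-0.1,1,-3,0.2,0,-0.1,1,-4.5,0.3,0,-0.1,1,-6,0.4,0,-0.1,1,-7,0.5,0,-0.1,1,-7.6,0.5,0,-0.1,1,-7.6,0.5,0,-0.1,1,-7.6,0.5,0,-0.1,1,-7.6,0.5,0,-0.1,1])

```text
clock: 6.55
eef_pos: [464.0, -307.8, 161.7]
tool_rot: [-3.14, -0.002, 1.513]
force: [-0.3, 1.7, -0.1]
width: 34.9
```

```bash
python3 -c "
from h import *
plan(460,-318,10,86)
snap('wrist','w4');snap('scene','s4')"
```

```text
eef [ 464.  -307.8  161.7] yaw 86.7 w 34.9 F [-0.3  1.7 -0.1] t 6.55 q [ 0.85  0.63 -0.49  1.84  0.4   0.78  0.09]
units [-0.415 -0.137  6.069] twist 0.11
```

View pics/w4.png

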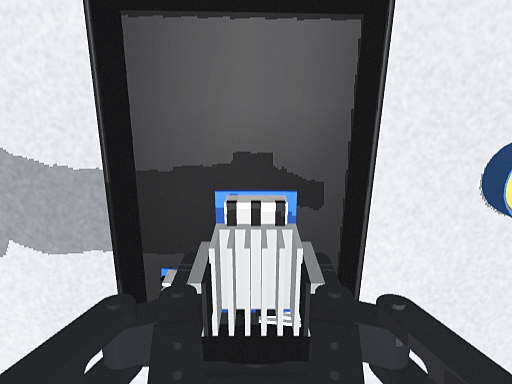

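View pics/s4.png

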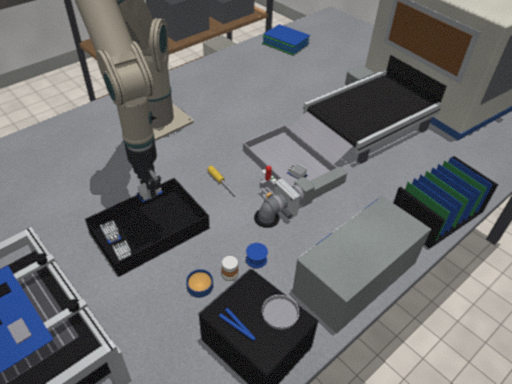

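```bash
python3 - <<'E'
from h import *
np.set_printoptions(precision=1,suppress=True)
d=ld('w4')
for p in [(123,12),(362,18),(143,255),(350,230)]: print('floor',ray(d,*p,5))
for p in [(102,0+140),(120,300),(378,140),(360,270),(83,0),(395,0)]: print('rim',ray(d,*p,60))
E
```

```text
floor [ 367.3 -170.8    5. ]
floor [ 554.3 -185.9    5. ]
floor [ 350.3 -381.4    5. ]
floor [ 549.3 -366.5    5. ]
rim [ 356.9 -262.4   60. ]
rim [ 346.7 -393.8   60. ]
rim [ 552.5 -273.5   60. ]
rim [ 543.2 -376.9   60. ]
rim [ 361.8 -173.9   60. ]
rim [ 558.9 -185.3   60. ]
```

```bash
python3 -c "
from h import *
plan(455,-316,30,86)"
```

```text
eef [ 464.5 -307.8  162.3] yaw 86.7 w 34.9 F [ 0.2  0.7 -1.3] t 6.65 q [ 0.85  0.63 -0.49  1.84  0.4   0.78  0.09]
units [-0.35  -0.36   5.291] twist 0.12
```

>>> servo_tool(commands=[-0.35,-0.36,1,0,1,-0.35,-0.36,2,0,1,-0.35,-0.36,3,0,1,-0.35,-0.36,4,0,1,-0.35,-0.36,4.6,0,1,-0.35,-0.36,5,0,1,-0.35,-0.36,5.2,0,1,-0.35,-0.36,5.2,0,1,-0.35,-0.36,5.2,0,1])

```text
clock: 7.4
eef_pos: [455.4, -317.8, 33.2]
tool_rot: [3.141, 0.0, 1.512]
force: [-1.0, -0.2, -0.0]
width: 35.2
```

```bash
python3 -c "
from h import *
plan(455,-316,10,86)"
```

```text
eef [ 455.4 -317.8   33.2] yaw 86.6 w 35.2 F [-1.  -0.2 -0. ] t 7.4 q [ 0.79  0.81 -0.35  1.92  0.54  0.5  -0.01]
units [ 0.071 -0.021  0.927] twist 0.1
```

>>> servo_tool(commands=[0,0,0.3,0,1,0,0,0.5,0,1,0,0,0.65,0,1,0,0,0.75,0,1,0,0,0.82,0,1,0,0,0.88,0,1,0,0,0.92,0,1,0,0,0.92,0,1,0,0,0.92,0,1])

```text
clock: 8.15
eef_pos: [454.8, -318.1, 9.6]
tool_rot: [3.141, 0.0, 1.511]
force: [0.6, 0.2, -1.0]
width: 35.1
```

>>> servo_tool(commands=[0,0,0.04,0,1,0,0,0.06,0,1,0,0,0.06,0,1])

```text
clock: 8.4
eef_pos: [454.9, -318.2, 8.9]
tool_rot: [3.141, 0.001, 1.511]
force: [-1.1, 0.0, 6.5]
width: 34.8
```

>>> servo_tool(commands=[0,0,0,0,0.5,0,0,0,0,0.4,0,0,0,0,0.2,0,0,0,0,0,0,0,0,0,0,0,0,0,0,0])

```text
clock: 8.9
eef_pos: [454.7, -318.0, 8.0]
tool_rot: [-3.142, -0.0, 1.511]
force: [-1.2, -0.7, 0.0]
width: 85.2
```

>>> servo_tool(commands=[0,0,-0.4,0,0,0,0,-1.2,0,0,0,0,-2.4,0,0,0,0,-4,0,0,0,0,-5.5,0,0,0,0,-6.5,0,0,0,0,-7,0,0,0,0,-7,0,0])

```text
clock: 9.57
eef_pos: [456.6, -319.0, 187.1]
tool_rot: [3.136, 0.004, 1.511]
force: [0.1, -0.4, -0.4]
width: 85.5
```

```bash
python3 -c "
from h import *
snap('wrist','w5')
plan(480,60,180,11)"
```

```text
eef [ 455.4 -318.6  185.1] yaw 86.6 w 85.5 F [-1.2 -0.7 -0.7] t 9.62 q [ 0.9   0.59 -0.51  1.83  0.39  0.82  0.13]
units [15.175  0.071  0.202] twist 12.59
```

View pics/w5.png

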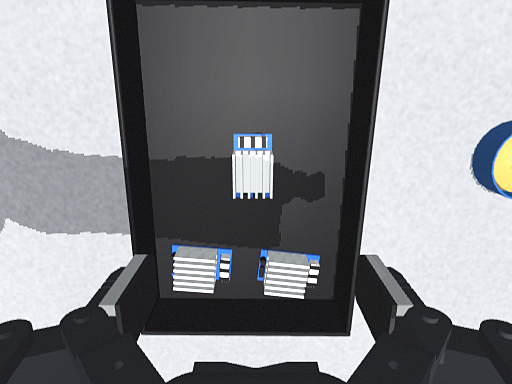

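The first module lies flat at (252,167) in the wrist view, with the stock modules untouched. Next is B.

>>> servo_tool(commands=[15.2,0.1,0,12.6,0,15.2,0.1,0,12.6,0,15.2,0.1,0,12.6,0,15.2,0.1,0,12.6,0,15.2,0.1,0,12.6,0,15.2,0.1,0,12.6,0,15.2,0.1,0,12.6,0,15.2,0.1,0,12.6,0,15.2,0.1,0,12.6,0,15.2,0.1,0,12.6,0])

```text
clock: 10.45
eef_pos: [479.2, 70.2, 182.2]
tool_rot: [-3.137, -0.001, 0.269]
force: [-1.0, 0.7, 0.1]
width: 85.4
```

```bash
python3 -c "
from h import *
plan(535,191.4,160,11)"
```

```text
eef [479.2  70.2 182.2] yaw 15.4 w 85.4 F [-1.   0.7  0.1] t 10.45 q [-0.09  0.47 -0.16  2.02  0.11  0.66 -1.62]
units [ 3.439 -4.08   0.89 ] twist 0.74
```

>>> servo_tool(commands=[3.4,-4.1,0.9,0.7,0,3.4,-4.1,0.9,0.7,0,3.4,-4.1,0.9,0.7,0,3.4,-4.1,0.9,0.7,0,3.4,-4.1,0.9,0.7,0,3.4,-4.1,0.9,0.7,0,3.4,-4.1,0.9,0.7,0])

```text
clock: 11.03
eef_pos: [534.2, 180.1, 159.8]
tool_rot: [3.14, 0.003, 0.189]
force: [0.3, -0.4, -0.3]
width: 85.7
```

```bash
python3 - <<'E'
from h import *
d=snap('wrist','w6')
plan(562.4,191.4,60,11)
hsv=cv2.cvtColor(d['img'],cv2.COLOR_BGR2HSV)
m=((hsv[...,0]>95)&(hsv[...,0]<130)&(hsv[...,1]>120)&(hsv[...,2]>60)).astype(np.uint8)
print(proj(d,(562.4,191.4,7)))
ys,xs=np.nonzero(m[:300]); print(xs.min(),xs.max(),ys.min(),ys.max())
w=np.array([ray(d,u,v,7)[:2] for u,v in zip(xs,ys)],np.float32); print(cv2.minAreaRect(w))
E
```

```text
eef [534.5 179.9 160.1] yaw 10.8 w 85.4 F [-0.1  0.1  0.5] t 11.08 q [-0.3   0.6  -0.11  1.83  0.1   0.72 -1.85]
units [ 1.182 -0.245  4.006] twist -0.04
[247.9624148  141.24700685]
226 269 103 175
((563.364990234375, 191.6397705078125), (61.6680908203125, 35.83807373046875), 11.122062683105469)
```

View pics/w6.png

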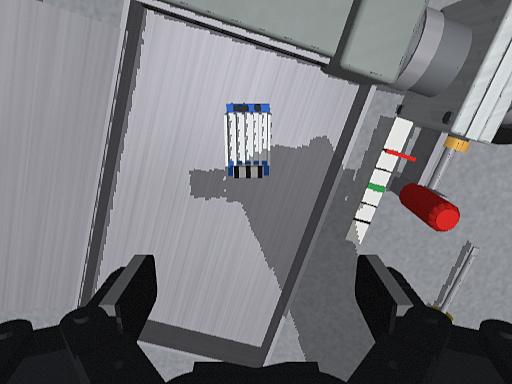

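B is at (248,140) in the wrist view, upright and square to the tool, and the fit gives (563,191.5). Descending.

>>> servo_tool(commands=[1.19,-0.24,0.6,0,0,1.19,-0.24,1.6,0,0,1.19,-0.24,2.6,0,0,1.19,-0.24,3.4,0,0,1.19,-0.24,4,0,0,1.19,-0.24,4.4,0,0,1.19,-0.24,4.6,0,0,1.19,-0.24,4.6,0,0,1.19,-0.24,4.6,0,0])

```text
clock: 11.83
eef_pos: [563.8, 193.4, 46.2]
tool_rot: [-3.142, -0.001, 0.19]
force: [0.3, -0.2, 0.4]
width: 85.0
```

```bash
python3 -c "
from h import *
plan(563,191.5,7.5,11)"
```

```text
eef [563.8 193.4  46.2] yaw 10.9 w 85.0 F [ 0.3 -0.2  0.4] t 11.83 q [-0.32  0.8  -0.09  1.81  0.13  0.54 -1.87]
units [-0.045  0.067  1.55 ] twist -0.02
```

>>> servo_tool(commands=[0,0.06,0.4,0,0,0,0.06,0.8,0,0,0,0.06,1.1,0,0,0,0.06,1.3,0,0,0,0.06,1.4,0,0,0,0.06,1.48,0,0,0,0.06,1.5,0,0,0,0.06,1.5,0,0,0,0.06,1.5,0,0])

```text
clock: 12.58
eef_pos: [563.9, 192.4, 8.3]
tool_rot: [-3.142, -0.001, 0.191]
force: [-0.3, -0.0, -0.4]
width: 85.6
```

>>> servo_tool(commands=[0,0,0,0,1,0,0,0,0,1,0,0,0,0,1,0,0,0,0,1,0,0,0,0,1,0,0,0,0,1,0,0,0,0,1,0,0,0,0,1])

```text
clock: 13.25
eef_pos: [564.0, 192.4, 8.5]
tool_rot: [-3.142, -0.001, 0.191]
force: [-0.6, -0.3, 5.1]
width: 35.1
```

>>> servo_tool(commands=[0,0,-0.3,0,1,0,0,-0.8,0,1,0,0,-1.6,0,1,0,0,-2.8,0,1,0,0,-4,0,1,0,0,-5.2,0,1,0,0,-6,0,1,0,0,-6.3,0,1,0,0,-6.3,0,1])

```text
clock: 14.0
eef_pos: [564.8, 192.7, 168.1]
tool_rot: [-3.141, -0.004, 0.191]
force: [0.3, 0.1, -1.5]
width: 35.0
```

```bash
python3 -c "
from h import *
snap('wrist','w7')
plan(470,-100,170,86)"
```

```text
eef [563.7 192.3 166.2] yaw 10.9 w 35.1 F [-0.5 -0.1 -1.4] t 14.05 q [-0.3   0.63 -0.12  1.74  0.1   0.78 -1.85]
units [-5.894 10.769 -0.152] twist -12.51
```

View pics/w7.png

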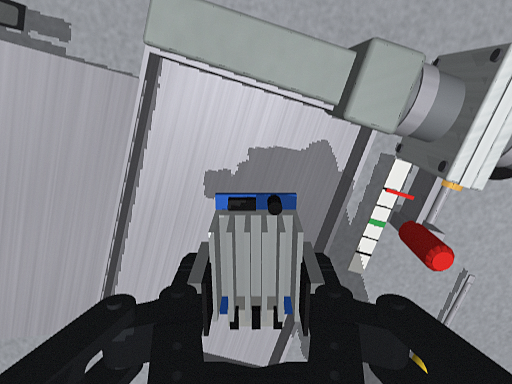

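B is held level, in the centre of the image near (256,260). Carrying it to the tote.

>>> servo_tool(commands=[-5.9,10.8,-0.2,-12.5,1,-5.9,10.8,-0.2,-12.5,1,-5.9,10.8,-0.2,-12.5,1,-5.9,10.8,-0.2,-12.5,1,-5.9,10.8,-0.2,-12.5,1,-5.9,10.8,-0.2,-12.5,1,-5.9,10.8,-0.2,-12.5,1,-5.9,10.8,-0.2,-12.5,1,-5.9,10.8,-0.2,-12.5,1,-5.9,10.8,-0.2,-12.5,1])

```text
clock: 14.88
eef_pos: [467.9, -102.6, 168.8]
tool_rot: [-3.138, -0.0, 1.443]
force: [0.2, 0.6, -1.6]
width: 34.9
```

```bash
python3 -c "
from h import *
plan(459,-226,165,86)"
```

```text
eef [ 467.9 -102.6  168.8] yaw 82.7 w 34.9 F [ 0.2  0.6 -1.6] t 14.88 q [ 0.51  0.52 -0.51  2.04  0.4   0.68 -0.38]
units [-4.942  0.279  0.154] twist -0.56
```

>>> servo_tool(commands=[-1.2,0.1,0,-0.6,1,-2.4,0.2,0,-0.6,1,-3.6,0.25,0,-0.6,1,-4.4,0.28,0,-0.6,1,-4.9,0.28,0,-0.6,1,-4.9,0.28,0,-0.6,1,-4.9,0.28,0,-0.6,1])

```text
clock: 15.47
eef_pos: [460.3, -222.3, 169.6]
tool_rot: [-3.14, -0.002, 1.503]
force: [-0.5, 0.6, -1.2]
width: 35.0
```

```bash
python3 -c "
from h import *
plan(459,-226,32,86)"
```

```text
eef [ 460.3 -222.3  169.6] yaw 86.1 w 35.0 F [-0.5  0.6 -1.2] t 15.47 q [ 0.76  0.57 -0.53  1.95  0.42  0.73 -0.09]
units [-0.15  -0.042  5.502] twist 0.02
```

>>> servo_tool(commands=[-0.15,-0.04,1,0,1,-0.15,-0.04,2,0,1,-0.15,-0.04,3,0,1,-0.15,-0.04,4,0,1,-0.15,-0.04,4.8,0,1,-0.15,-0.04,5.2,0,1,-0.15,-0.04,5.4,0,1,-0.15,-0.04,5.4,0,1,-0.15,-0.04,5.4,0,1])

```text
clock: 16.22
eef_pos: [460.5, -226.1, 36.2]
tool_rot: [3.141, -0.0, 1.505]
force: [-0.3, -0.5, -1.0]
width: 35.1
```

```bash
python3 -c "
from h import *
plan(459,-226,9.8,86)"
```

```text
eef [ 460.5 -226.1   36.2] yaw 86.2 w 35.1 F [-0.3 -0.5 -1. ] t 16.22 q [ 0.63  0.77 -0.35  2.04  0.6   0.43 -0.25]
units [ 0.002 -0.059  1.056] twist 0.03
```

>>> servo_tool(commands=[0,0,0.3,0,1,0,0,0.55,0,1,0,0,0.72,0,1,0,0,0.85,0,1,0,0,0.92,0,1,0,0,0.97,0,1,0,0,1,0,1,0,0,1.02,0,1,0,0,1.02,0,1])

```text
clock: 16.97
eef_pos: [459.8, -226.8, 10.1]
tool_rot: [3.141, 0.0, 1.503]
force: [-0.2, 0.4, -1.1]
width: 34.7
```

>>> servo_tool(commands=[0,0,0.03,0,1,0,0,0.05,0,1,0,0,0.05,0,1])

```text
clock: 17.22
eef_pos: [459.9, -226.9, 9.4]
tool_rot: [3.141, 0.0, 1.503]
force: [-1.1, -0.3, 4.4]
width: 34.9
```

Contact at 4.4 N. Releasing.

>>> servo_tool(commands=[0,0,0,0,0.5,0,0,0,0,0.4,0,0,0,0,0.2,0,0,0,0,0,0,0,0,0,0,0,0,0,0,0])

```text
clock: 17.72
eef_pos: [459.7, -226.8, 8.8]
tool_rot: [-3.142, -0.0, 1.503]
force: [-0.1, 0.0, 0.4]
width: 85.3
```

>>> servo_tool(commands=[0,0,-0.4,0,0,0,0,-1.2,0,0,0,0,-2.4,0,0,0,0,-4,0,0,0,0,-5.5,0,0,0,0,-7,0,0,0,0,-8,0,0,0,0,-8,0,0])

```text
clock: 18.38
eef_pos: [462.9, -227.6, 214.7]
tool_rot: [3.132, 0.004, 1.503]
force: [1.0, 0.1, -0.7]
width: 85.4
```

```bash
python3 -c "
from h import *
snap('wrist','w8');snap('side','d8')
plan(470,20,220,-6)"
```

```text
eef [ 459.9 -227.2  210.2] yaw 86.1 w 85.4 F [ 0.6  0.2 -0.7] t 18.48 q [ 0.8   0.51 -0.58  1.91  0.38  0.82 -0.05]
units [ 9.892 -0.267 -0.391] twist 15.35
```

View pics/w8.png

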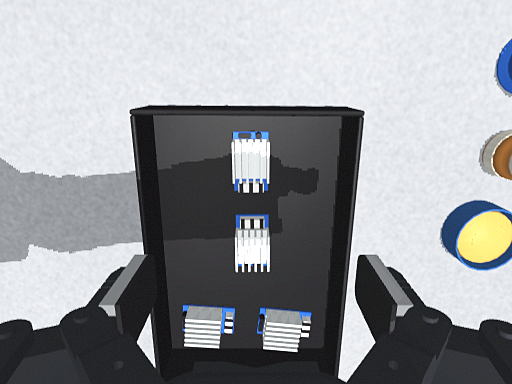

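View pics/d8.png

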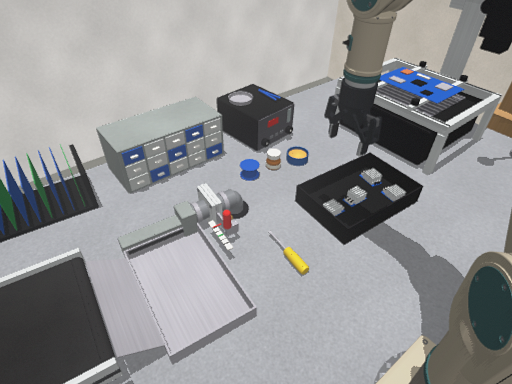

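Both modules lie flat and upright in the tote at (250,162) and (252,243), and the tray is empty. Next I'll refine the knob and scale geometry.

```bash
python3 - <<'E'
from h import *
np.set_printoptions(precision=1,suppress=True)
for fn,x0,y0 in (('w6',340,100),('w7',340,150)):
    d=ld(fn); im=d['img'][y0:y0+180,x0:x0+172]; cv2.imwrite('pics/k_%s.png'%fn,cv2.resize(im,None,fx=4,fy=3.3,interpolation=cv2.INTER_CUBIC))
d=ld('w6');print('w6',ray(d,447,217,105)); d=ld('w7');print('w7',ray(d,440,257,105)); d=ld('w1');print('w1',ray(d,468,182.7,105))
E
cd pics; python3 -c "
import cv2,numpy as np
a=cv2.imread('k_w6.png');b=cv2.imread('k_w7.png');cv2.imwrite('kk.png',cv2.resize(np.hstack([a,b]),None,fx=.58,fy=.7))"
```

```text
w6 [555.2  63.8 105. ]
w7 [556.3  66.  105. ]
w1 [551.4  63.  105. ]
```

View pics/k_w7.png

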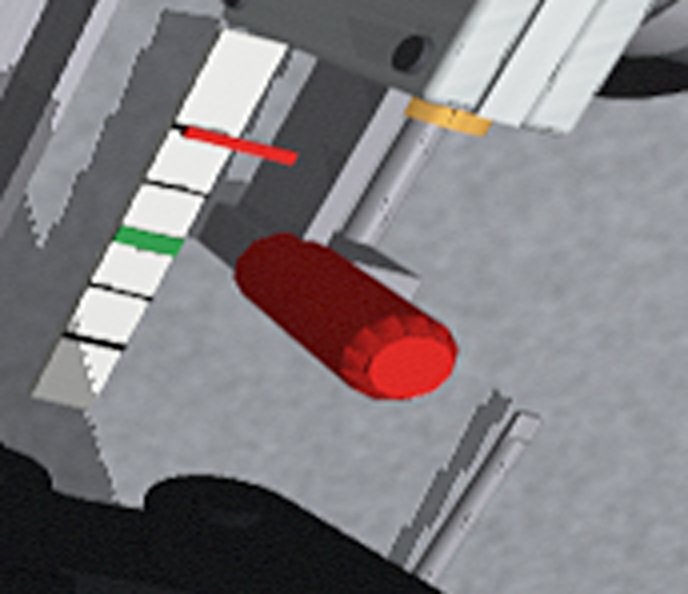

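>>> servo_tool(commands=[10,-0.6,0,15.3,0,10,-0.6,0,15.3,0,10,-0.6,0,15.3,0,10,-0.6,0,15.3,0,10,-0.6,0,15.3,0,10,-0.6,0,15.3,0,10,-0.6,0,15.3,0,10,-0.6,0,15.3,0,10,-0.6,0,15.3,0,10,-0.6,0,15.3,0])

```text
clock: 19.32
eef_pos: [460.2, 24.0, 207.5]
tool_rot: [-3.141, 0.004, 0.272]
force: [-0.9, -0.9, -0.8]
width: 85.6
```

```bash
python3 -c "
from h import *
plan(515,66,170,-5.7)"
```

```text
eef [460.2  24.  207.5] yaw 15.6 w 85.6 F [-0.9 -0.9 -0.8] t 19.32 q [ 0.07  0.41 -0.26  2.04  0.15  0.71 -1.58]
units [ 2.564 -1.031  1.499] twist 3.54
```

>>> servo_tool(commands=[2.5,-1.1,1.2,3.5,0.2,2.5,-1.1,1.2,3.5,0.2,2.5,-1.1,1.2,3.5,0.2,2.5,-1.1,1.2,3.5,0.2,2.5,-1.1,1.2,3.5,0.2,2.5,-1.1,1.2,3.5,0.2,2.5,-1.1,1.2,3.5,0.2,2.5,-1.1,1.2,3.5,0.2,2.5,-1.1,1.2,3.5,0.2])

```text
clock: 20.07
eef_pos: [514.1, 66.5, 179.2]
tool_rot: [-3.142, -0.0, -0.09]
force: [-0.9, -0.5, 0.1]
width: 68.2
```

```bash
python3 -c "
from h import *
d=snap('wrist','w9')
plan(554.3,62.5,125,-5.7)
print(proj(d,(554.3,62.5,105)))"
```

```text
eef [514.2  66.6 179.2] yaw -5.2 w 68.5 F [-0.1  0.  -0.1] t 20.12 q [-0.09  0.51 -0.14  1.94  0.11  0.7  -1.95]
units [1.613 0.02  2.167] twist 0.09
[255.2963526  144.65680816]
```

View pics/w9.png

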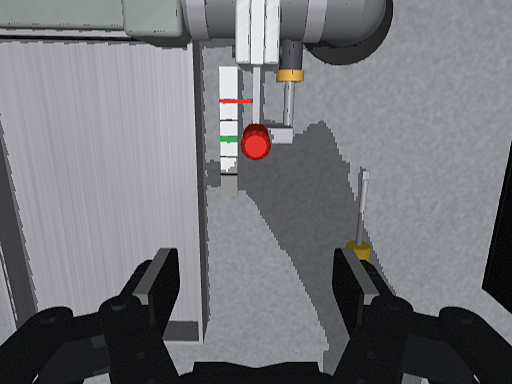

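The knob top is at (256,144), matching the prediction of (255,145), and the tool is aligned with the scale. Moving over it and down.

>>> servo_tool(commands=[0.8,0,0.5,0.1,0.2,1.4,0,1,0.1,0.2,1.61,0,1.5,0.1,0.2,1.61,0,1.7,0.1,0.2,1.61,0,1.7,0.1,0.2,1.61,0,1.7,0.1,0.2])

```text
clock: 20.62
eef_pos: [553.0, 63.6, 136.0]
tool_rot: [3.141, 0.002, -0.1]
force: [0.2, 0.3, 0.3]
width: 68.5
```

```bash
python3 -c "
from h import *
d=snap('wrist','w10')
plan(554.3,62.5,72,-5.7)
print(proj(d,(554.3,62.5,105)))"
```

```text
eef [553.5  63.6 136.6] yaw -5.7 w 68.2 F [-0.1 -0.4  0.7] t 20.67 q [-0.08  0.62 -0.12  1.87  0.12  0.66 -1.95]
units [0.038 0.042 2.582] twist -0.01
[256.23189672 228.75034905]
```

View pics/w10.png

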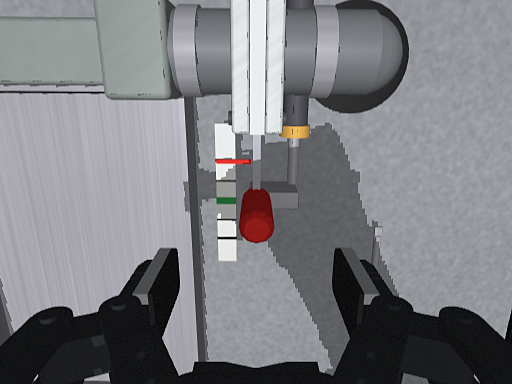

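The knob top at (256,230) is centred between the jaws. I'll descend to z = 72 and close.

>>> servo_tool(commands=[0.04,0.04,0.5,0,0.2,0.04,0.04,1,0,0.2,0.04,0.04,1.5,0,0.2,0.04,0.04,2,0,0.2,0.04,0.04,2.3,0,0.2,0.04,0.04,2.5,0,0.2,0.04,0.04,2.5,0,0.2,0.04,0.04,2.5,0,0.2])

```text
clock: 21.33
eef_pos: [555.3, 62.5, 74.3]
tool_rot: [-3.141, -0.0, -0.1]
force: [-0.2, -0.6, -0.9]
width: 68.4
```

>>> servo_tool(commands=[0,0,0,0,1,0,0,0,0,1,0,0,0,0,1,0,0,0,0,1,0,0,0,0,1,0,0,0,0,1,0,0,0,0,1,0,0,0,0,1,0,0,0,0,1])

```text
clock: 22.08
eef_pos: [555.6, 62.9, 74.4]
tool_rot: [-3.141, -0.001, -0.1]
force: [-1.6, 0.9, 4.9]
width: 17.7
```

```bash
python3 -c "
from h import *
d=snap('wrist','w11'); plan(523.7,65.5,72)"
```

```text
eef [555.5  62.9  74.4] yaw -5.7 w 18.2 F [-0.2  1.   6.5] t 22.13 q [-0.09  0.72 -0.11  1.9   0.14  0.52 -1.96]
units [-1.278  0.026  0.098] twist 0
```

View pics/w11.png

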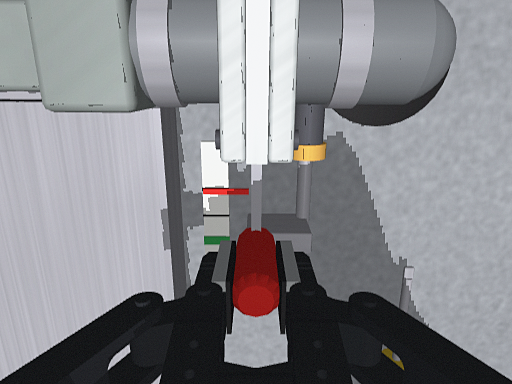

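The jaws hold the knob near (256,275). The pointer at (227,191) is still at shut, and the green tick is at (215,240). Pulling slowly.

>>> servo_tool(commands=[-0.1,0,0,0,1,-0.2,0,0,0,1,-0.3,0,0,0,1,-0.4,0,0,0,1,-0.5,0,0,0,1,-0.6,0,0,0,1,-0.7,0,0,0,1,-0.8,0,0,0,1,-0.8,0,0,0,1,-0.8,0,0,0,1])

```text
clock: 22.97
eef_pos: [538.9, 64.7, 74.5]
tool_rot: [-3.14, -0.007, -0.101]
force: [6.8, 0.1, -0.3]
width: 18.3
```

```bash
python3 -c "
from h import *
d=snap('wrist','w12'); plan(525.6,65.9,74.4)"
```

```text
eef [539.   64.7  74.5] yaw -5.8 w 18.0 F [ 7.3  0.6 -1.3] t 23.02 q [-0.11  0.7  -0.1   1.95  0.14  0.48 -1.98]
units [-0.538  0.007  0.004] twist 0
```

View pics/w12.png

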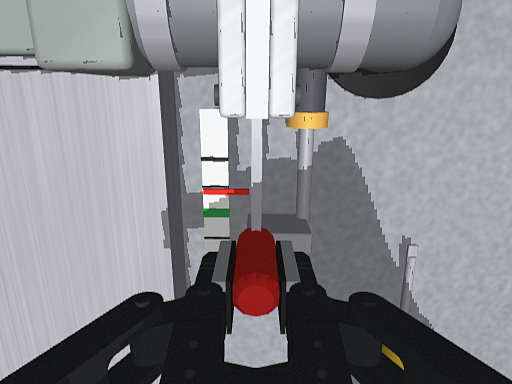

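Force and displacement agree at about 17 mm open, with the pointer just past the quarter tick. Continuing about 13.5 mm.

>>> servo_tool(commands=[-0.1,0,0,0,1,-0.2,0,0,0,1,-0.3,0,0,0,1,-0.4,0,0,0,1,-0.5,0,0,0,1,-0.56,0,0,0,1,-0.56,0,0,0,1,-0.56,0,0,0,1])

```text
clock: 23.68
eef_pos: [526.1, 66.2, 74.5]
tool_rot: [-3.139, -0.009, -0.101]
force: [8.3, 0.4, -2.7]
width: 18.1
```

```bash
python3 -c "
from h import *
d=snap('wrist','w13');snap('side','d13'); plan(525.6,65.9,74.4)
im=ld('d13')['img'][170:270,170:270]; cv2.imwrite('pics/d13c.png',cv2.resize(im,None,fx=5,fy=5,interpolation=cv2.INTER_CUBIC))"
```

```text
eef [526.2  66.1  74.5] yaw -5.8 w 18.0 F [ 7.7  0.1 -2.8] t 23.78 q [-0.11  0.69 -0.1   1.99  0.14  0.46 -1.99]
units [-0.021  0.011  0.004] twist 0
```

View pics/w13.png

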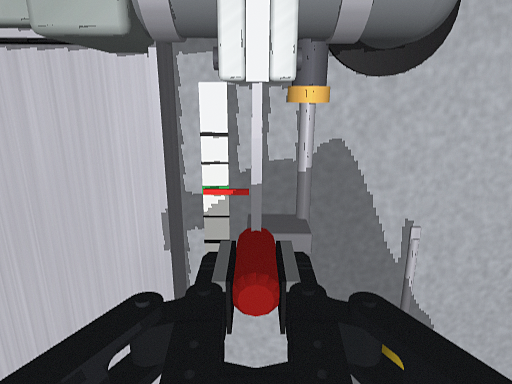

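View pics/d13c.png

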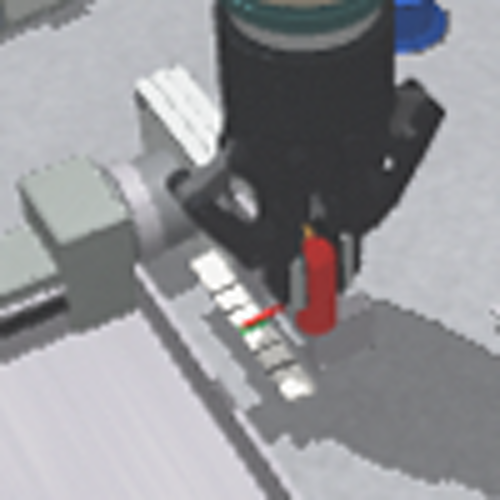

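The pointer at (225,191) stands on the green tick in both views. The tool's travel is 29.5 mm. Holding.

>>> servo_tool(commands=[0,0,0,0,1,0,0,0,0,1,0,0,0,0,1,0,0,0,0,1,0,0,0,0,1,0,0,0,0,1,0,0,0,0,1,0,0,0,0,1,0,0,0,0,1,0,0,0,0,1])

```text
clock: 24.62
eef_pos: [526.2, 66.1, 74.5]
tool_rot: [-3.139, -0.009, -0.101]
force: [8.7, -0.3, -3.7]
width: 18.1
```

>>> servo_tool(commands=[0,0,0,0,1,0,0,0,0,1,0,0,0,0,1,0,0,0,0,1,0,0,0,0,1,0,0,0,0,1,0,0,0,0,1,0,0,0,0,1])

```text
clock: 25.28
eef_pos: [526.2, 66.2, 74.5]
tool_rot: [-3.139, -0.009, -0.101]
force: [9.6, -0.1, -3.0]
width: 17.8
```

```bash
python3 -c "
from h import *
a=snap('wrist','w14')['img'].astype(int); plan(525.6,65.9,74.4); b=ld('w13')['img'].astype(int)
print(abs(a-b).mean())
for n in (a,b):
  r=(n[...,2]>150)&(n[...,1]<70)&(n[...,0]<70); ys,xs=np.nonzero(r[150:225,195:252]); print('pointer',ys.mean()+150)
snap('side','d14')"
```

```text
eef [526.1  66.1  74.5] yaw -5.8 w 17.9 F [ 8.6  0.  -3.1] t 25.33 q [-0.11  0.69 -0.1   1.99  0.14  0.46 -1.99]
units [-0.021  0.011  0.004] twist 0
1.8379465738932292
pointer 191.2980769230769
pointer 191.26666666666665
```

View pics/d14.png

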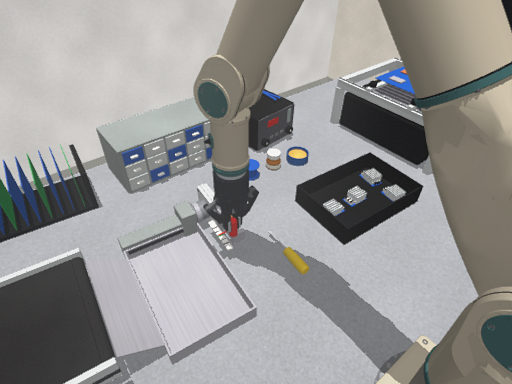

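The gate is steady at half after more than 1.5 s. Both modules are still in the tote at (333,207) and (356,195), and the other items I can see are where they were. Handing in.

```bash
python3 -c "
from cell import ctrl
print(ctrl.finish_job())"
```

```text
the job is handed in; nothing more can be done
None
```

I moved both modules from the catch tray to the tote floor, fins up, and handed the job in with the gripper still holding the gate knob at half travel. Handing in returned no verdict.

- **Modules:** each was lowered until light floor contact (about 4 to 6 N) before I let go. The later camera views showed both lying flat in the tote, with the stock modules and the other items I could see where they started.
- **Gate:** the pull moved the tool 29.5 mm. The pointer stood on the green tick in both the wrist and side views, and did not move over more than 1.5 s of holding. The wrist force was about 8.6 N along the pull, close to the 9 N expected at half.
- **Small disagreement:** in the wrist view the pointer sits slightly past the middle of the green tick, by about 1 to 1.5 mm. That is well inside the allowed 25 to 35 mm.

No checks failed. The robot's clock read about 25 s at hand-in.

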